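# Close up the ticket-box rack by one hole

## Robot

A 6-joint arm with a two-finger parallel gripper is mounted at the origin on the work surface. World frame = base frame: x ahead of the robot, y to its left, z up, the work surface at z = 0. Lengths are in m, angles in rad, forces in N, time in s.
With the tool pointing down it reaches from about 0.375 to 0.9 m from the base axis. Payload 3.1 kg.
Tool frame: the origin (TCP) lies at the very end of the fingers, on their centre line; the grasp point (between the pads) lies 19 mm behind it (manip.grasp_offset is the distance from the TCP to the grasp point, in m); y points along the fingers, z is the direction in which the jaws open and shut, and the axes are right-handed (so a half turn about y gives the same grasp; the last joint's range is limited). The gripper opens to 85 mm and grips with 20 to 120 N. Pads are 22 mm wide; open, the fingers measure 114 mm over their backs; the gripper's body (76 mm by 85 mm) begins 54 mm behind the grasp point. The pads swing forward as they close: fully open they stand 13 mm farther back than shut.
Start: joints at [1.089, 0.527, 1.433, -0, 1.181, -0.178], TCP at [0.187, 0.596, 0.231] pointing down, gripper open.
Joint ranges: [-3.08, 3.08], [-0.75, 2.2], [0.22, 2.44], [-1.43, 4.57], [0, 2.65], [-2.85, 2.85]. Speed limits (rad/s): [2.79, 2.79, 3.14, 3.14, 3.14, 3.14].

## Interface

Orientations are given as a unit quaternion [x, y, z, w].
In Python, from station import manip gives the robot as it stands.
- The arm moves only by the tool apply_moves, never from a script. Its argument "motion" is a list of rows, each a list of 5 numbers: the finger opening in mm, from 0 to 85.4, then the shift along the tool's x, y, z in units of 30 mm (1.0 is 30 mm), then the turn about the tool's y in units of 10 degrees (1.0 is 10 degrees). In form: [[fingers, x, y, z, twist], ...]. A call has 1 to 12 rows; each row is the pose to reach, as a shift and turn from the pose commanded when the call began, along the tool's axes at that moment; what a row does not reach only later rows make up. A row lasts 1/8 s, in which the tool goes at most 62.5 mm and 10.7 degrees, less where a joint would pass 70% of its speed; a pose out of reach is approached as far as the arm can. A call with a gripper value outside its range is refused whole. The fingers move at their own pace and stop on an object; "squeeze" is the grip in N (left out, the last holds). Time passes only in rows, so rows that repeat a pose let the fingers close. It gives the time, the measured TCP pose, the force and the opening at its end, in the units of the state.
- manip.sense(): the state, without advancing time (a new reading comes with each control period).
- manip.snapshot(name): name is "side" or "top" or "wrist"; returns the picture (420x560x3 uint8, red, green, blue); there is no depth.
- manip.get_calibration(name): a dict with "intrinsics" (3x3 intrinsics, pixels), "extrinsics" (4x4, takes a point from camera to world coordinates). Camera axes: x right, y up, looking along -z (the intrinsics and any distortion apply to the point x, -y, -z); pixel columns grow to the right and rows downward; lengths in m; the calibration is good to about 2 mm. A picture is of the moment at which its call begins: read the wrist's pose just before it. get_calibration takes no time and is no camera call; for the wrist camera it gives the pose at the moment of the call.
- manip.sign_off(): hands the job in, once; it reports no verdict.
The state is a dict: "t": time; "q": joint angles; "qd": joint speeds; "tau": joint torques, N m; "tcp_pos": TCP position; "tool_rot": TCP orientation; "force": force on the tool from outside, world axes, zero at the start; "ft_torque": the same for the moment, N m; "finger_gap": opening from 0.0 (shut) to 1.0 (fully open).
Only numpy, scipy, OpenCV 4.12 (cv2) and the standard library are available. Lean on these libraries where they do the work, as an engineer would, in place of code of your own. Each camera call takes 0.05 s, during which the arm holds its last target.

## Task

Close up the expanding ticket-box rack by one hole: press its red thumb button in with gentle fingertip pressure, slide it and the tube it is fixed to into the blue outer tube, and let the button spring fully up in the next hole, in the bright steel catch plate. Do not force it against a stop, and leave the ticket boxes standing and the other things on the desk where they are.

Things in the scene. Friction and masses are not known exactly. Their poses are not given: they have to be found in the camera images.
- rack: ticket-box rack fixed to the desk: base plate 400 x 200 x 8 mm, blue square outer tube 34 mm wide with its top 70 mm above the desk, sliding aluminium inner tube. Origin at desk height under the first hole; +x runs along the tube, the way the inner tube slides in; z up. Boxes on its +y side, 55 mm or more from the tube's centre line. More than 25 N anywhere on it does damage; pinching the button does too
- thumb_tread (a point): centre of the top of the red button's flat tread, 24 mm along x, 22 mm wide, 14 mm above the tube top when up, 7 mm when fully pressed; x as the rack's. The button is part of the inner tube and rides along a slot in the outer tube. Its -x end is open; ridge at the +x end. In a hole (2 mm slack each way) it locks the tube; pressed more than 3.5 mm it frees it
- ridge (a point): middle of the -x face of the button's ridge, at the tread's +x end: 22 mm wide, 6 mm thick, rising 12 mm above the tread. Closed fingertips standing on the tread can push it in +x. Off the holes the tube wall alone keeps the button 3.5 mm down, so it can then be pushed by the ridge without pressing. The tube stays where left; it slides with 1 N when pressed, 3 to 7 N when the button rubs the wall
- first_hole (a point): centre of the first hole, on the tube top (rack origin + 70 mm). The next hole, dark in a bright steel plate on the blue tube, is 48 to 75 mm from it in +x, different each time and not measured: find it by feel or by eye. There the button, if not held down, springs up and stops against the hole's far edge. Past it the button stays down; there is no third hole
- end_plate (a point): top middle of the cream end plate on the sliding inner tube, 110 mm above the desk, 157 mm behind the button in -x, moving with it; the plate is 190 mm wide, 4 mm thick. The other, fixed, plate is 202 mm in +x from the first hole and 108 mm high
- button (a joint): how far the red button is pressed, in m: 0 = fully up (in a hole), 0.0035 = held down by the tube wall, 0.007 = fully pressed against its stop. Spring 5 N when up, 8 N fully pressed
- box0: cream ticket box standing on the rack, 60 x 90 x 80 mm, about 0.35 kg, loose; origin under its centre
- box1: blue ticket box standing on the rack, 60 x 90 x 80 mm, about 0.35 kg, loose; origin under its centre
- box2: orange ticket box standing on the rack, 60 x 90 x 80 mm, about 0.35 kg, loose; origin under its centre
- pen_cup: dark metal pen cup 76 mm across, 95 mm tall, with three pens; origin under its centre
- stapler: black and grey stapler 140 x 36 x 51 mm; origin under its centre
- tape_dispenser: black tape dispenser 150 x 55 x 92 mm with a clear roll; origin under its centre
- stamp: wooden-handled rubber stamp, 50 x 30 mm foot, 82 mm tall; origin under its centre
- mug: blue ceramic mug, 82 mm across, 95 mm tall; origin under its centre

How it is judged:
By the outcome, as a careful person would: the job done as asked, in the order asked, and still so for the second after the job is handed in, with the robot touching nothing.
It also fails if it takes over 35 s, if anything falls off the work surface, if the arm or the gripper's body presses on something with over 40 N, if the wrist force passes 120 N, or if a joint passes its speed limit or range.

## Working session

There is one attempt and no reset: what is moved stays moved. The work goes in short steps, Python scripts to look and compute and a tool call to move; the robot and the scene stay as the last step left them, time stands still between calls to the robot, and variables do not carry over. Pictures are saved under pics/ and viewed, and the job is handed in when it is done.

Besides the shell and the picture viewer there is one more tool, called after "Call:" as a command line: name --pt "numbers of a row" for each row, then --argument value for the rest. apply_moves: Moves the arm, as the interface text tells. Its arguments: {"type":"object","properties":{"motion":{"type":"array"},"squeeze":{"type":"number"}},"required":["motion"]}

```bash
mkdir -p pics; ls
python3 - <<'E'
from station import manip
import cv2
print(manip.sense())
for n in ["side","top","wrist"]:
    c=manip.get_calibration(n); print(n,c)
    im=manip.snapshot(n); cv2.imwrite(f"pics/{n}0.png",im[:,:,::-1])
E
```

```text
pics
{'t': 0.0, 'q': array([ 1.08849928e+00,  5.28473890e-01,  1.43394588e+00,  3.96514688e-06,
        1.18139500e+00, -1.78479751e-01]), 'qd': array([ 0.00119038, -0.00065905,  0.00124102,  0.00040394, -0.00125913,
       -0.00231012]), 'tau': array([ 5.37835632e-06, -4.42350805e+01, -1.78026634e+01, -2.96922262e-04,
        8.52860481e-03,  1.76902478e-05]), 'tcp_pos': array([0.18658872, 0.59572399, 0.23031502]), 'tool_rot': array([ 0.69970599, -0.10725955,  0.10674735, -0.69822054]), 'force': array([ 0.53506051,  0.62250707, -0.09398517]), 'ft_torque': array([0.01937855, 0.00555472, 0.0039371 ]), 'finger_gap': 0.9984858811371363}
side {'intrinsics': array([[392.0590912 ,   0.        , 274.97168234],
       [  0.        , 392.0590912 , 206.73205947],
       [  0.        ,   0.        ,   1.        ]]), 'extrinsics': array([[-0.88055003,  0.33149351, -0.3387384 ,  0.28830899],
       [-0.47381086, -0.63320757,  0.61200608,  0.61171724],
       [-0.01161568,  0.6993999 ,  0.71463617,  0.76254486],
       [ 0.        ,  0.        ,  0.        ,  1.        ]])}
top {'intrinsics': array([[466.46838429,   0.        , 276.5904662 ],
       [  0.        , 466.46838429, 205.82700925],
       [  0.        ,   0.        ,   1.        ]]), 'extrinsics': array([[-0.01341653,  0.98352869, -0.18025347,  0.39254834],
       [-0.99973228, -0.00979578,  0.02096218,  0.07095018],
       [ 0.01885118,  0.18048646,  0.9833968 ,  1.24115896],
       [ 0.        ,  0.        ,  0.        ,  1.        ]])}
wrist {'intrinsics': array([[348.22346924,   0.        , 276.10452134],
       [  0.        , 348.22346924, 209.24827418],
       [  0.        ,   0.        ,   1.        ]]), 'extrinsics': array([[ 0.29999097, -0.9217816 , -0.24560964,  0.12471909],
       [ 0.95393868,  0.28919345,  0.07980059,  0.6154065 ],
       [-0.00253001, -0.25823599,  0.96607855,  0.37353517],
       [ 0.        ,  0.        ,  0.        ,  1.        ]])}
```

View pics/side0.png

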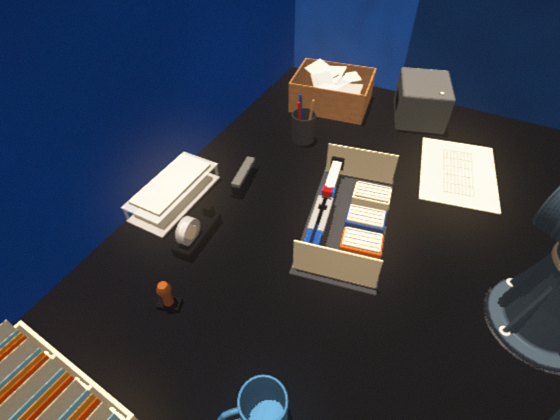

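View pics/top0.png

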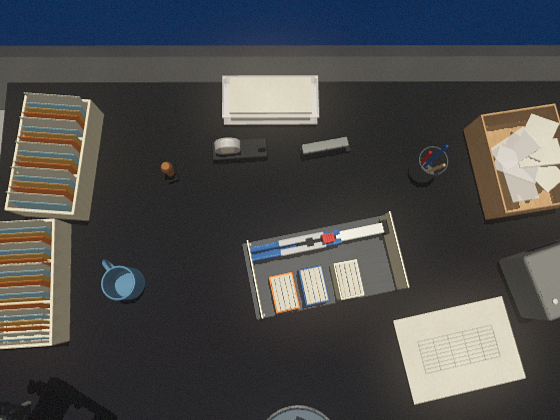

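View pics/wrist0.png

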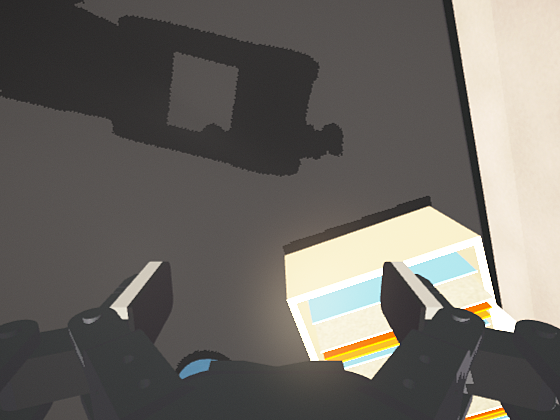

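Both views show the rack with the red button near (329,238) in top, and the inner tube's end plate at right (400,250). Next I'll zoom and measure.

```bash
cat > h.py <<'E'
import numpy as np, cv2
from station import manip
def ray(n,u,v):
    c=manip.get_calibration(n);K=c["intrinsics"];E=c["extrinsics"]
    d=np.array([(u-K[0,2])/K[0,0],-(v-K[1,2])/K[1,1],-1.]);return E[:3,3],E[:3,:3]@d
def onz(n,u,v,z):
    o,d=ray(n,u,v);return o+d*(z-o[2])/d[2]
def proj(n,p,c=None):
    c=c or manip.get_calibration(n);K=c["intrinsics"];E=c["extrinsics"]
    q=E[:3,:3].T@(np.asarray(p)-E[:3,3]);return K[0,0]*q[0]/-q[2]+K[0,2], K[1,1]*q[1]/q[2]+K[1,2]
def red(im,roi):
    h=cv2.cvtColor(im,cv2.COLOR_RGB2HSV);m=((h[...,0]<6)|(h[...,0]>172))&(h[...,1]>170)&(h[...,2]>80)
    z=np.zeros_like(m);x0,y0,x1,y1=roi;z[y0:y1,x0:x1]=m[y0:y1,x0:x1];return z
E
python3 - <<'E'
from h import *
t=cv2.imread("pics/top0.png");s=cv2.imread("pics/side0.png")
cv2.imwrite("pics/t1.png",cv2.resize(t[205:325,235:415],None,fx=4.4,fy=4.4,interpolation=cv2.INTER_CUBIC))
cv2.imwrite("pics/s1.png",cv2.resize(s[140:290,280:410],None,fx=4,fy=4,interpolation=cv2.INTER_CUBIC))
for n,im,roi in (("top",t,(300,220,350,260)),("side",s,(300,170,350,220))):
    m=red(im[:,:,::-1],roi);v,u=np.nonzero(m);print(n,u.mean(),v.mean(),u.min(),u.max(),v.min(),v.max(),onz(n,u.mean(),v.mean(),.085))
E
```

```text
top 328.5833333333333 238.16666666666666 322 333 234 242 [ 0.52118275 -0.0822807   0.085     ]
side 326.3076923076923 191.43589743589743 322 331 186 197 [ 0.5207958  -0.07554628  0.085     ]
```

```bash
sleep 1
```

```text
(no output)
```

View pics/t1.png

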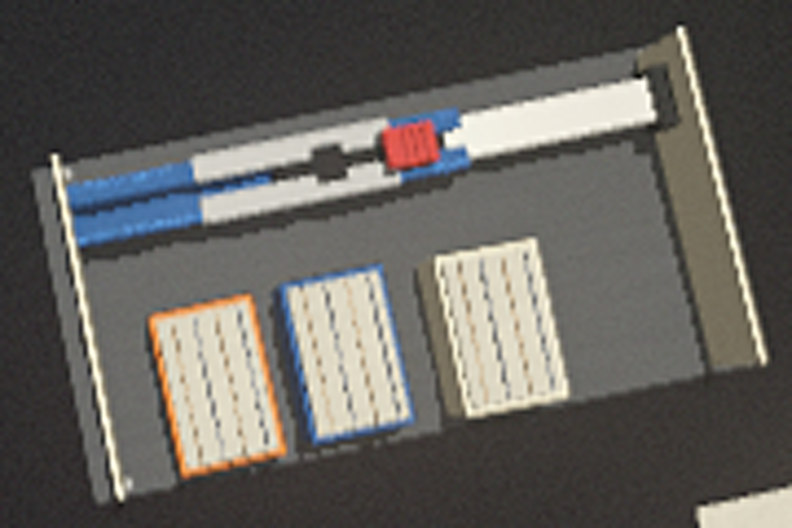

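View pics/s1.png

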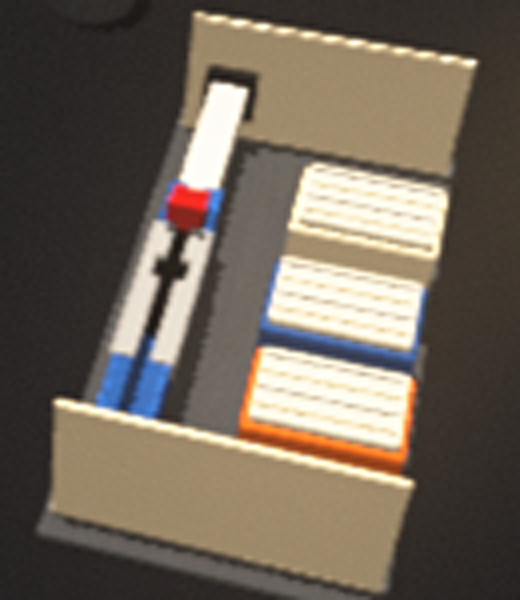

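The top crop shows the hole at crop (330,162), in the steel plate spanning crop x 195–390. Both cream plates and the tube edges can be used for the axis. Now measuring.

```bash
cat > m.py <<'E'
from h import *
from scipy.spatial.transform import Rotation as R
f=lambda u,v,z:onz("top",235+(u+.5)/4.4-.5,205+(v+.5)/4.4-.5,z)
P=lambda a:np.round(a,4)
fp=[f(55,155,.108),f(122,500,.108)];mp=[f(681,28,.110),f(765,362,.110)]
print("fixed",P(fp),np.linalg.norm(fp[1]-fp[0]),"moving",P(mp),np.linalg.norm(mp[1]-mp[0]))
for a,b in (fp,mp):
    d=(a-b);ang=np.arctan2(d[1],d[0]);print("plate angle",np.degrees(ang), "x-axis ang",np.degrees(ang)+90)
u=(fp[0]+fp[1]-mp[0]-mp[1])/2;print("plate mid sep",u,np.degrees(np.arctan2(u[1],u[0])))
print("tube upper edge",P(f(70,185,.07)),P(f(193,163,.07)),P(f(388,122,.07)),P(f(463,110,.07)))
print("tube lower edge",P(f(78,245,.07)),P(f(203,222,.07)),P(f(400,182,.07)),P(f(467,165,.07)))
for a,b in (((70,185),(463,110)),((78,245),(467,165))):
    d=f(*a,.07)-f(*b,.07);print(np.degrees(np.arctan2(d[1],d[0])))
print("hole",P(f(330,162,.07)),"btn tread",P(f(411,145,.085)))
s=manip.sense();M=R.from_quat(s["tool_rot"]).as_matrix();print(P(M))
# side view
sf=lambda u,v,z:onz("side",280+(u+.5)/4-.5,140+(v+.5)/4-.5,z)
print("side hole",P(sf(171,268,.07)),"btn",P(sf(187,210,.085)))
print("side tube edges",P(sf(97,405,.07)),P(sf(160,413,.07)),P(sf(160,218,.07)),P(sf(213,228,.07)))
E
python3 m.py
```

```text
fixed [[0.5168 0.1197 0.108 ]
 [0.3304 0.0841 0.108 ]] 0.18977075567402904 moving [[ 0.5842 -0.2319  0.11  ]
 [ 0.3988 -0.2674  0.11  ]] 0.18876102992858299
plate angle 10.808226064129725 x-axis ang 100.80822606412973
plate angle 10.83483881472482 x-axis ang 100.83483881472482
plate mid sep [-0.06788977  0.35154561 -0.002     ] 100.93029006701497
tube upper edge [0.5037 0.1128 0.07  ] [0.5155 0.0425 0.07  ] [ 0.5378 -0.0701  0.07  ] [ 0.5443 -0.1136  0.07  ]
tube lower edge [0.4695 0.1084 0.07  ] [0.4817 0.0372 0.07  ] [ 0.5032 -0.0759  0.07  ] [ 0.5125 -0.1147  0.07  ]
100.1701891162957
100.89834723331444
hole [ 0.5151 -0.0361  0.07  ] btn tread [ 0.5227 -0.0809  0.085 ]
[[ 9.542e-01 -8.000e-04  2.992e-01]
 [-2.992e-01 -1.500e-03  9.542e-01]
 [-3.000e-04 -1.000e+00 -1.700e-03]]
side hole [ 0.5131 -0.036   0.07  ] btn [ 0.5197 -0.0733  0.085 ]
side tube edges [0.5068 0.0838 0.07  ] [0.4728 0.0725 0.07  ] [ 0.5371 -0.0737  0.07  ] [ 0.5037 -0.0808  0.07  ]
```

Checks: the plates are 358 mm apart against 359 expected, with a consistent axis of 100.85°. That puts the tread at about (0.523,-0.084), and the next hole about 49 mm on. Closing the fingers and moving above it at z≈0.17, with tool x along the tube.

Call:
apply_moves --pt "0 1.5 0 -1.5 0.5" --pt "0 3 0.2 -3.1 1.1" --pt "0 4.5 0.4 -4.7 1.6" --pt "0 6 0.6 -6.3 2.1" --pt "0 7.5 0.8 -7.8 2.6" --pt "0 9 1 -9.4 3.2" --pt "0 10.5 1.2 -11 3.7" --pt "0 12 1.4 -12.5 4.2" --pt "0 13.5 1.6 -14.1 4.8" --pt "0 15 1.8 -15.7 5.3" --pt "0 16.5 2 -17.2 5.8" --pt "0 17.49 2 -18.27 6.18" --squeeze 20

```text
t: 1.65
tcp_pos: [0.519, -0.0753, 0.1713]
tool_rot: [-0.544, 0.452, -0.451, 0.544]
force: [0.5, 1.2, 0.1]
finger_gap: -0.003
```

Call:
apply_moves --pt "0 0 0 0 0" --pt "0 0 0 0 0"

```text
t: 1.9
tcp_pos: [0.5176, -0.073, 0.1713]
tool_rot: [0.545, -0.452, 0.45, -0.544]
force: [-1.1, -0.1, 0.1]
finger_gap: -0.002
```

Run:
```python
from h import *
from scipy.spatial.transform import Rotation as R
s=manip.sense();print(s["t"],s["tcp_pos"],s["force"],s["finger_gap"]);M=R.from_quat(s["tool_rot"]).as_matrix();print(M.round(4),np.degrees(np.arctan2(M[1,0],M[0,0])))
im=manip.snapshot("wrist");cv2.imwrite("pics/w1.png",im[:,:,::-1])
print(proj("wrist",s["tcp_pos"]))
```

```text
1.9 [ 0.51762977 -0.07301365  0.17125354] [-1.09329409 -0.07416779  0.12750497] -0.001504116946871476
[[ 0.1866 -0.002   0.9824]
 [-0.9824  0.0011  0.1866]
 [-0.0015 -1.     -0.0018]] -79.24773587505652
(np.float64(275.9101867487798), np.float64(268.84446193380046))
```

View pics/w1.png

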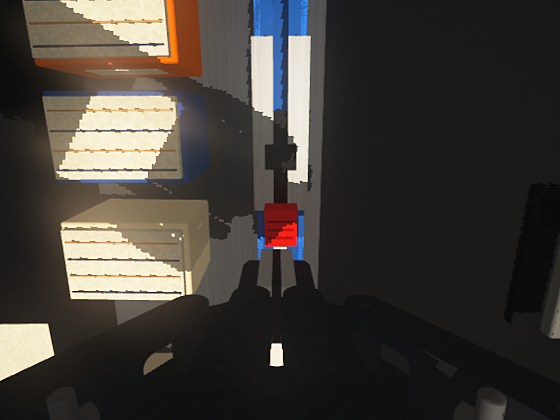

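The wrist view shows the red button at about (281,225), the dark hole at (281,157), and the closed fingers below. Measuring from this picture.

Run:
```python
from h import *
P=lambda a:np.round(a,4)
im=cv2.imread("pics/w1.png")
m=red(im[:,:,::-1],(230,180,330,260));v,u=np.nonzero(m);print(u.min(),u.max(),v.min(),v.max())
print([ (r,int(m[r].sum()), int(np.nonzero(m[r])[0].min()), int(np.nonzero(m[r])[0].max())) for r in range(v.min(),v.max()+1,4)])
cv2.imwrite("pics/w1z.png",cv2.resize(im[130:270,220:340],None,fx=4,fy=4,interpolation=cv2.INTER_NEAREST))
g=im.max(2);print("steel col 296..306 dark gap rows",g[135:210,293].tolist());print("row157",g[157,245:325].tolist())
```

```text
264 297 204 246
[(204, 31, 265, 295), (208, 32, 265, 296), (212, 34, 264, 297), (216, 34, 264, 297), (220, 32, 265, 296), (224, 32, 265, 296), (228, 32, 265, 296), (232, 32, 265, 296), (236, 32, 265, 296), (240, 30, 266, 295), (244, 31, 265, 295)]
steel col 296..306 dark gap rows [241, 157, 102, 190, 189, 186, 190, 177, 80, 46, 32, 37, 36, 36, 36, 34, 34, 38, 60, 59, 55, 48, 50, 50, 49, 49, 53, 56, 54, 53, 54, 54, 51, 48, 65, 166, 248, 235, 232, 231, 231, 231, 230, 230, 231, 235, 233, 154, 80, 90, 93, 91, 92, 93, 91, 90, 92, 91, 91, 91, 92, 91, 91, 90, 91, 90, 90, 90, 97, 101, 99, 100, 100, 101, 109]
row157 [46, 47, 49, 49, 50, 48, 47, 50, 72, 94, 91, 90, 90, 94, 95, 94, 94, 96, 99, 86, 45, 34, 36, 37, 38, 38, 37, 39, 40, 39, 38, 37, 37, 39, 36, 38, 36, 36, 36, 39, 38, 36, 39, 36, 33, 45, 59, 60, 50, 27, 22, 175, 253, 239, 238, 238, 237, 238, 240, 240, 237, 241, 232, 141, 79, 89, 90, 88, 90, 89, 89, 87, 91, 90, 88, 90, 69, 36, 37, 40]
```

```bash
sleep 1
```

```text
(no output)
```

View pics/w1z.png

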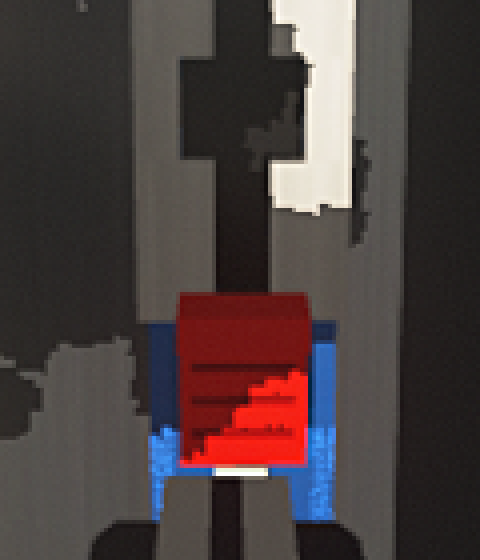

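Run:
```python
from h import *
a=np.radians(100.85);ex=np.array([np.cos(a),np.sin(a)]);ey=np.array([-ex[1],ex[0]])
def sc(n,u,v,z):
    p=onz(n,u,v,z)[:2];return (np.array([p@ex,p@ey])*1e3).round(1)
s=manip.sense();t=s["tcp_pos"][:2];print("tcp s,c",(t@ex*1e3).round(1),(t@ey*1e3).round(1))
w=lambda u,v,z:sc("wrist",220+u/4-.5,130+v/4-.5,z)
print("hole near/far",w(242,160,.07),w(242,58,.07),"sides",w(180,110,.07),w(304,110,.07))
print("tread -x edge",w(243,466,.084),w(177,466,.084),w(308,466,.084))
print("ridge top +x",w(243,293,.096),"ridge -x top edge",w(243,321,.096), w(177,321,.096),w(308,321,.096))
print("tube sides",w(133,200,.07),w(407,200,.07))
```

```text
tcp s,c -168.3 -494.5
hole near/far [-139.7 -497.2] [-121.9 -497.2] sides [-130.9 -486.3] [-130.9 -508. ]
tread -x edge [-191.8 -497.3] [-191.8 -485.7] [-191.8 -508.8]
ridge top +x [-157.4 -497.2] ridge -x top edge [-162.1 -497.2] [-162.1 -486.5] [-162.1 -507.8]
tube sides [-146.8 -477.8] [-146.8 -526.5]
```

Corrected reading: the camera sits on the +x side, so crop row 321 is the ridge's +x top edge. That gives a button length of 29.7 mm (30 expected), a tread centre at s≈-180 mm and a hole centre at s≈-131 mm (17.8 mm long), so about 49 mm of travel. Next I move over the tread and down to z≈0.10.

Call:
apply_moves --pt "0 0.25 0.2 0.05 0" --pt "0 0.49 0.6 0.1 0" --pt "0 0.49 1.2 0.1 0" --pt "0 0.49 1.8 0.1 0" --pt "0 0.49 2.3 0.1 0" --pt "0 0.49 2.3 0.1 0" --pt "0 0.49 2.3 0.1 0"

```text
t: 2.82
tcp_pos: [0.5246, -0.0872, 0.1029]
tool_rot: [-0.545, 0.451, -0.451, 0.545]
force: [0.4, -0.0, 0.2]
finger_gap: 0.005
```

```bash
cat > st.py <<'E'
from h import *
a=np.radians(100.85);ex=np.array([np.cos(a),np.sin(a)]);ey=np.array([-ex[1],ex[0]])
s=manip.sense();t=s["tcp_pos"];F=s["force"]
print("t",s["t"],"s,c,z mm",(t[:2]@ex*1e3).round(1),(t[:2]@ey*1e3).round(1),(t[2]*1e3).round(2),"F s,c,z",(F[:2]@ex).round(2),(F[:2]@ey).round(2),F[2].round(2))
E
python3 st.py
python3 - <<'E'
from h import *
for n in("wrist","side"): cv2.imwrite(f"pics/{n}2.png",manip.snapshot(n)[:,:,::-1])
E
```

```text
t 2.825 s,c,z mm -184.4 -498.8 102.88 F s,c,z -0.12 -0.37 0.16
```

View pics/wrist2.png

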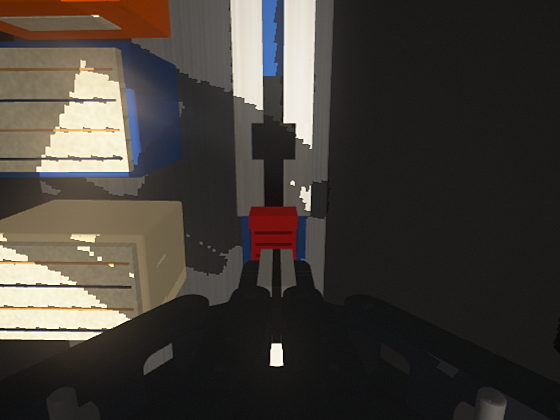

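The fingertips stand over the tread behind the ridge, with the hole at (273,140). They sit about 1–2 mm off centre, so I'll correct that and go down near the tread.

Call:
apply_moves --pt "0 0 0.3 -0.05 0" --pt "0 0 0.56 -0.05 0" --pt "0 0 0.56 -0.05 0" --pt "0 0 0.6 -0.05 0" --pt "0 0 0.63 -0.05 0" --pt "0 0 0.66 -0.05 0" --pt "0 0 0.66 -0.05 0"

```text
t: 3.8
tcp_pos: [0.523, -0.0875, 0.0834]
tool_rot: [-0.545, 0.451, -0.451, 0.545]
force: [-1.2, 0.4, 5.3]
finger_gap: -0.001
```

```bash
python3 st.py
```

```text
t 3.8 s,c,z mm -184.4 -497.1 83.41 F s,c,z 0.62 1.09 5.26
```

Contact: 5.3 N at z=83.4, as expected. Now pressing about 5 mm in.

Call:
apply_moves --pt "0 0 0.04 0 0" --pt "0 0 0.08 0 0" --pt "0 0 0.12 0 0" --pt "0 0 0.15 0 0" --pt "0 0 0.15 0 0"

```text
t: 4.42
tcp_pos: [0.523, -0.0875, 0.079]
tool_rot: [-0.545, 0.451, -0.451, 0.545]
force: [-2.0, 0.4, 6.3]
finger_gap: -0.0
```

```bash
python3 st.py
```

```text
t 4.425 s,c,z mm -184.4 -497.2 79.01 F s,c,z 0.78 1.84 6.25
```

Pressed about 5 mm at 6–7 N. Now sliding +x gently with the press held.

Call:
apply_moves --pt "0 -0.06 0 0 0" --pt "0 -0.12 0 0 0" --pt "0 -0.18 0 0 0" --pt "0 -0.24 0 0 0" --pt "0 -0.3 0 0 0" --pt "0 -0.36 0 0 0" --pt "0 -0.42 0 0 0" --pt "0 -0.48 0 0 0" --pt "0 -0.48 0 0 0"

```text
t: 5.55
tcp_pos: [0.5203, -0.0735, 0.0791]
tool_rot: [0.545, -0.45, 0.451, -0.545]
force: [-1.0, -0.0, 6.8]
finger_gap: -0.005
```

```bash
python3 st.py;  python3 - <<'E'
from h import *
for n in("wrist","top"): cv2.imwrite(f"pics/{n}3.png",manip.snapshot(n)[:,:,::-1])
im=cv2.imread("pics/wrist3.png");cv2.imwrite("pics/w3z.png",cv2.resize(im[80:280,200:350],None,fx=3,fy=3,interpolation=cv2.INTER_NEAREST))
E
```

```text
t 5.55 s,c,z mm -170.2 -497.2 79.11 F s,c,z 0.16 0.98 6.78
```

View pics/w3z.png

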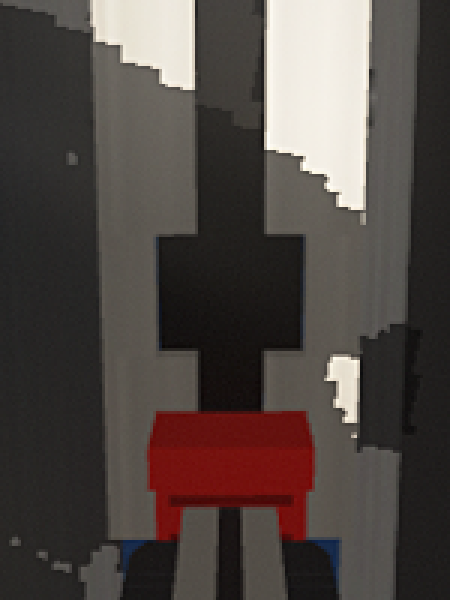

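Run:
```python
from h import *
a=np.radians(100.85);ex=np.array([np.cos(a),np.sin(a)]);ey=np.array([-ex[1],ex[0]])
def w(u,v,z):
    p=onz("wrist",200+u/3-.5,80+v/3-.5,z)[:2];return (np.array([p@ex,p@ey])*1e3).round(1)
print("hole near/far",w(230,350,.07),w(230,236,.07))
print("ridge +x top",w(230,447,.091),"-x top",w(230,490,.091))
```

```text
hole near/far [-139.8 -497.5] [-122.8 -497.5]
ridge +x top [-148.1 -497.5] -x top [-154.1 -497.4]
```

The tube came along 14 mm, dragged by friction; the ridge's +x face is now at s=-148. The button is off the first hole, so I'll lift clear of the tread and push only on the ridge, stopping short of the hole.

Call:
apply_moves --pt "0 0 -0.11 0 0" --pt "0 0 -0.22 0 0" --pt "0 -0.1 -0.23 0 0" --pt "0 -0.2 -0.23 0 0" --pt "0 -0.3 -0.23 0 0" --pt "0 -0.4 -0.23 0 0" --pt "0 -0.5 -0.23 0 0" --pt "0 -0.6 -0.23 0 0" --pt "0 -0.7 -0.23 0 0" --pt "0 -0.8 -0.23 0 0" --pt "0 -0.8 -0.23 0 0"

```text
t: 7.02
tcp_pos: [0.5156, -0.0498, 0.0852]
tool_rot: [0.545, -0.451, 0.451, -0.545]
force: [0.8, -3.6, -1.2]
finger_gap: -0.002
```

```bash
python3 st.py;  python3 - <<'E'
from h import *
for n in("wrist",): cv2.imwrite(f"pics/{n}4.png",manip.snapshot(n)[:,:,::-1])
im=cv2.imread("pics/wrist4.png");cv2.imwrite("pics/w4z.png",cv2.resize(im[80:280,200:350],None,fx=3,fy=3,interpolation=cv2.INTER_NEAREST))
E
```

```text
t 7.025 s,c,z mm -146.0 -497.0 85.24 F s,c,z -3.73 -0.07 -1.21
```

View pics/w4z.png

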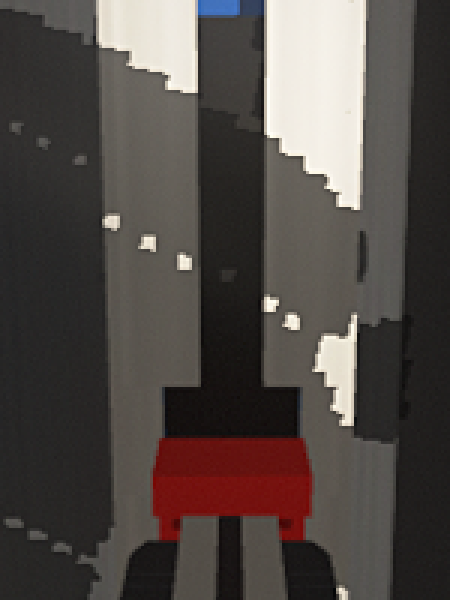

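Run:
```python
from h import *
a=np.radians(100.85);ex=np.array([np.cos(a),np.sin(a)]);ey=np.array([-ex[1],ex[0]])
def w(u,v,z):
    p=onz("wrist",200+u/3-.5,80+v/3-.5,z)[:2];return (np.array([p@ex,p@ey])*1e3).round(1)
print("hole far",w(230,387,.07),"ridge +x top",w(230,473,.0925),"-x top",w(230,516,.0925))
```

```text
hole far [-122.9 -497.3] ridge +x top [-129.2 -497.3] -x top [-135.5 -497.3]
```

The ridge push is at 3.7 N and the button centre is about 16 mm short of the hole, so the button should pop after about 14 mm. Advancing 12 mm, then feeling in small steps.

Call:
apply_moves --pt "0 -0.08 0 0 0" --pt "0 -0.16 0 0 0" --pt "0 -0.24 0 0 0" --pt "0 -0.31 0 0 0" --pt "0 -0.36 0 0 0" --pt "0 -0.4 0 0 0" --pt "0 -0.4 0 0 0"

```text
t: 7.95
tcp_pos: [0.5134, -0.0374, 0.0855]
tool_rot: [-0.545, 0.451, -0.451, 0.545]
force: [0.1, -1.1, 1.5]
finger_gap: -0.003
```

Call:
apply_moves --pt "0 -0.03 0 0 0" --pt "0 -0.03 0 0 0"

```text
t: 8.2
tcp_pos: [0.5134, -0.0368, 0.0854]
tool_rot: [-0.545, 0.451, -0.451, 0.545]
force: [-0.2, -1.3, 1.3]
finger_gap: 0.001
```

Call:
apply_moves --pt "0 -0.03 0 0 0" --pt "0 -0.03 0 0 0"

```text
t: 8.45
tcp_pos: [0.513, -0.0357, 0.0853]
tool_rot: [-0.545, 0.451, -0.451, 0.545]
force: [-0.2, -1.1, -0.1]
finger_gap: 0.002
```

```bash
python3 st.py;  python3 - <<'E'
from h import *
for n in("wrist",): cv2.imwrite(f"pics/{n}5.png",manip.snapshot(n)[:,:,::-1])
im=cv2.imread("pics/wrist5.png");cv2.imwrite("pics/w5z.png",cv2.resize(im[80:280,200:350],None,fx=3,fy=3,interpolation=cv2.INTER_NEAREST))
E
```

```text
t 8.45 s,c,z mm -131.6 -497.1 85.26 F s,c,z -1.1 0.37 -0.13
```

View pics/w5z.png

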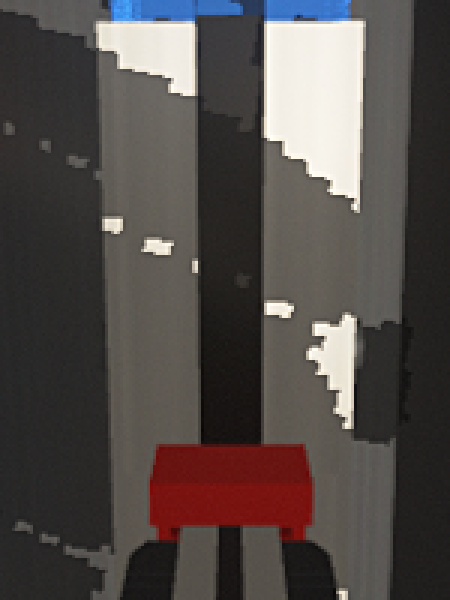

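The ridge now looks wider (163 vs 158 px) and the push force has dropped to 1 N, so the button appears to have popped up. Backing off, then lifting to check.

Call:
apply_moves --pt "0 0.1 0 0 0" --pt "0 0.1 -0.1 0 0" --pt "0 0.1 -0.5 0 0" --pt "0 0.1 -1.5 0 0" --pt "0 0.1 -2.7 0 0" --pt "0 0.1 -2.7 0 0" --pt "0 0.1 -2.7 0 0"

```text
t: 9.38
tcp_pos: [0.5132, -0.0389, 0.1666]
tool_rot: [-0.545, 0.451, -0.451, 0.545]
force: [-0.4, -0.4, -0.0]
finger_gap: -0.002
```

```bash
python3 st.py;  python3 - <<'E'
from h import *
for n in("wrist","side","top"): cv2.imwrite(f"pics/{n}6.png",manip.snapshot(n)[:,:,::-1])
im=cv2.imread("pics/wrist6.png");cv2.imwrite("pics/w6z.png",cv2.resize(im[130:290,200:350],None,fx=3.7,fy=3.7,interpolation=cv2.INTER_NEAREST))
E
```

```text
t 9.375 s,c,z mm -134.9 -496.7 166.56 F s,c,z -0.34 0.46 -0.04
```

View pics/w6z.png

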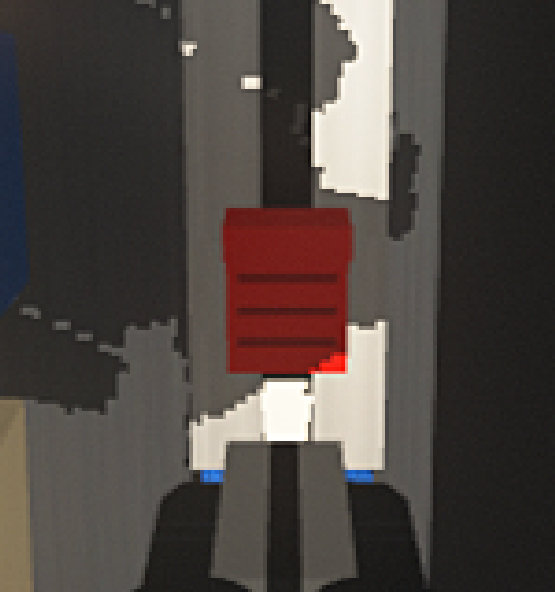

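View pics/wrist6.png

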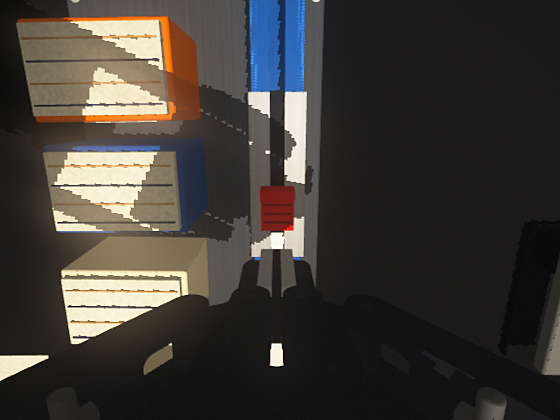

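The button appears seated in the hole, with the ridge shoulders at crop row 208–235. Now a position check, and a side/top check of the rest.

Run:
```python
from h import *
a=np.radians(100.85);ex=np.array([np.cos(a),np.sin(a)]);ey=np.array([-ex[1],ex[0]])
def w(u,v,z):
    p=onz("wrist",200+u/3.7-.5,130+v/3.7-.5,z)[:2];return (np.array([p@ex,p@ey])*1e3).round(1)
print("up: tread -x",w(288,373,.084),"ridge +x",w(288,225,.096)," down:",w(288,373,.0805),w(288,225,.0925))
A=cv2.imread("pics/top0.png");B=cv2.imread("pics/top6.png");C=cv2.imread("pics/side6.png")
cv2.imwrite("pics/t6.png",cv2.resize(B[205:325,235:415],None,fx=4.4,fy=4.4,interpolation=cv2.INTER_CUBIC))
cv2.imwrite("pics/s6.png",cv2.resize(C[140:290,270:420],None,fx=4,fy=4,interpolation=cv2.INTER_CUBIC))
```

```text
up: tread -x [-144.6 -497.1] ridge +x [-114.3 -497.1]  down: [-145.7 -497.1] [-115.1 -497.1]
```

```bash
sleep 1
```

```text
(no output)
```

View pics/s6.png

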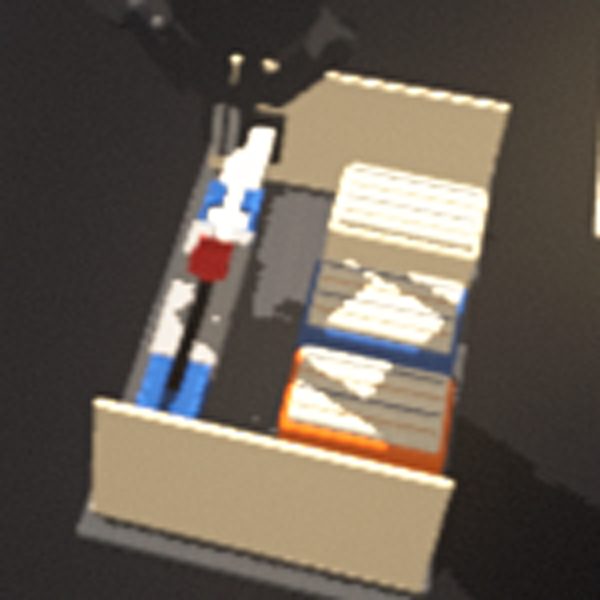

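Call:
apply_moves --pt "0 0 0.7 0 0" --pt "0 0 1.5 0 0" --pt "0 0 2.2 0 0" --pt "0 0 2.6 0 0" --pt "0 0 2.7 0 0" --pt "0 0 2.74 0 0" --pt "0 0 2.76 0 0" --pt "0 0 2.76 0 0"

```text
t: 10.52
tcp_pos: [0.514, -0.0392, 0.0841]
tool_rot: [-0.545, 0.45, -0.451, 0.545]
force: [0.2, -0.4, 0.7]
finger_gap: 0.001
```

```bash
python3 st.py
```

```text
t 10.525 s,c,z mm -135.2 -497.4 84.1 F s,c,z -0.46 -0.08 0.68
```

The button centre is at s=-132.4, within slack of the hole at -131.3. One more 0.6 mm touch should show whether the tread is fully up.

Call:
apply_moves --pt "0 0 0.02 0 0" --pt "0 0 0.02 0 0"

```text
t: 10.78
tcp_pos: [0.514, -0.0392, 0.0836]
tool_rot: [-0.545, 0.45, -0.451, 0.545]
force: [-0.5, -0.4, 4.6]
finger_gap: -0.0
```

```bash
python3 st.py
```

```text
t 10.775 s,c,z mm -135.2 -497.4 83.57 F s,c,z -0.28 0.57 4.57
```

The tread is felt at z≈83.8 (4.6 N), the same height as at the start, so the button is fully up. Lifting clear.

Call:
apply_moves --pt "0 0 -0.1 0 0" --pt "0 0 -0.6 0 0" --pt "0 0 -2 0 0" --pt "0 0 -3.5 0 0" --pt "0 0 -4.5 0 0" --pt "0 0 -4.5 0 0" --pt "0 0 -4.5 0 0"

```text
t: 11.65
tcp_pos: [0.5128, -0.0389, 0.2176]
tool_rot: [0.545, -0.451, 0.45, -0.545]
force: [-0.3, -1.0, 0.5]
finger_gap: -0.0
```

```bash
python3 st.py
python3 - <<'E'
from h import *
cv2.imwrite("pics/side7.png",manip.snapshot("side")[:,:,::-1])
im=manip.snapshot("wrist")[:,:,::-1];cv2.imwrite("pics/wrist7.png",im)
E
```

```text
t 11.65 s,c,z mm -134.7 -496.3 217.59 F s,c,z -0.93 0.47 0.53
```

View pics/side7.png

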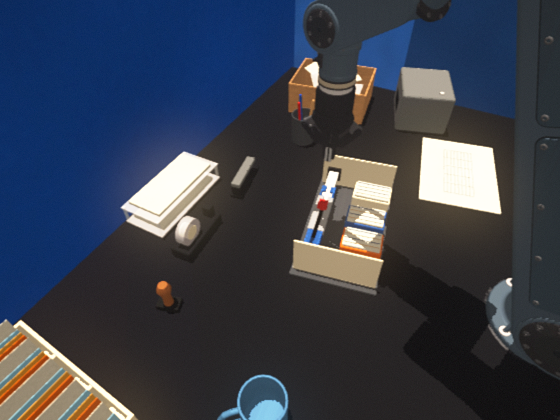

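View pics/wrist7.png

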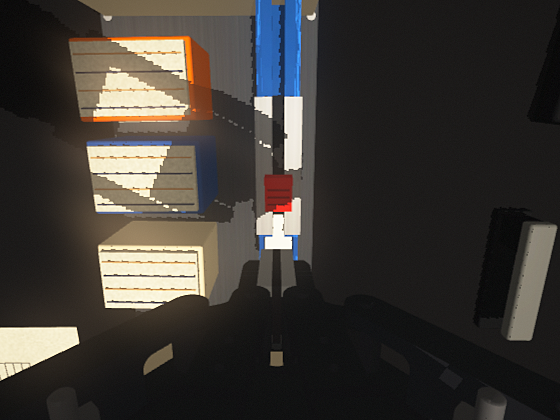

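The boxes stand, the other things are unmoved, and the arm is clear. The button is in the plate, with the first hole exposed behind it at wrist (279,242). Handing in.

```bash
python3 -c "
from station import manip
print(manip.sign_off())"
```

```text
the job is handed in; nothing more can be done
None
```

The rack is closed up by one hole, and the button is fully up in the hole in the steel catch plate. I handed it in at about 11.8 s.

I pressed the button about 5 mm at 6–7 N and slid it 14 mm with the press held. I then lifted off the tread and pushed only on the ridge, at about 4 N. I stopped when the push force fell to about 1 N, without pushing on to the hole's far edge.

- **Position:** the button sits about 1 mm from the hole centre I measured, inside the 2 mm slack. It travelled about 48 mm.
- **Button up:** a light touch of 4.6 N met the tread at z ≈ 83.8 mm. That is the same height as at the start, so it is fully up.
- **Surroundings:** in the last side and wrist pictures the boxes stand, the desk items in view look unmoved, and the arm is clear. I compared these by eye only. The highest force I read was about 7 N.

No check failed. The two cameras placed the next hole about 1.5 mm apart, which the small steps at the end allowed for.

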